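Blow out a flask on the sprung ring of the air station

TASK

Blow the dust out of the larger round flask on the air blow-off station. First open the extraction by pulling the station's gate plate all the way up by its top edge; then take the larger round flask from the draining rack as it stands, mouth down, seat it in the station's sprung ring and, with the fingers clear of the ring, press the flask straight down to the bottom of the ring's travel. Finish while still holding the flask pressed down, with the gate still open, and leave the other glassware and containers where they are.

Things in the scene. Friction and masses are not known exactly. Their poses are not given: they have to be found in the camera images.
- station: Air blow-off station, fixed to the bench: base plate 160 x 360 x 8 mm (local x -80..80, y -70..290), aluminium block 96 x 96 mm, 62 mm high, sprung ring above it, duct, gate in its housing, round white filter canister (at y 238, 94 mm across, 88 high). Origin on the bench under the ring's axis; z up, y from the ring to the gate and filter.
- ring (a joint): Travel of the sprung ring in m: 0 up at rest, 0.016 at its lower stop; grows as it is pressed down. The springs resist with about 4 N at 0 and 12 N at the stop, so it rises when let go; the flask's own weight does not move it.
- ring_seat (a point): Centre of the ring's bore, level with its upper face, 108 mm above the bench at rest; moves with the ring. Flat steel ring, 70 mm outside, bore 32 mm, 8 mm thick, on three coil springs. A seated flask has its neck through the bore and its bulb on the bore's edge: the larger round flask's bulb centre is then 24 mm above this point.
- nozzle (a point): Tip of the upright air nozzle on the ring's axis, 5 mm thick, 52 mm above the bench, inside a well 44 mm wide and 46 mm deep in the block under the ring. As the ring goes down the nozzle enters the flask's mouth (about 13 mm inside) with 6 mm to spare all round.
- gate (a joint): Height of the extraction gate plate in m: 0 shut (down), 0.045 fully open, at its upper stop. Starts 0 to 0.012, slides straight up in its slot against about 4 N of friction and stays where it is left.
- gate_lip (a point): Middle of the folded top edge of the gate plate: a steel lip 56 mm long (station x), 10 mm thick (station y), 9 mm high; 140 mm from the ring's axis along station y, 116.5 mm above the bench when shut, plus gate. The plate below it is 4 mm thick; the housing (74 x 20 mm) has its top 90 mm above the bench. Grip the lip across its thickness from above.
- rack: Steel draining rack, fixed to the bench: plate 100 mm (local x) x 270 mm (local y), top face 85 mm above the bench, on two end walls, with three 32 mm bores in a row along local y at -90, 0 and 90 mm. Origin on the bench under its centre, z up. A flask hangs mouth down in each bore; which one is where varies.
- flask: The larger of two round clear glass flasks, mouth down. Origin at the centre of its mouth, z from mouth to bulb (up). Bulb 58 mm across, centre 77 mm from the origin; neck 22 mm thick, rim 25 mm; 106 mm long, about 70 g. In the rack the bulb's centre is 24 mm above the plate. Grip the bulb from above, TCP level with its centre or up to 6 mm higher, to keep the fingertips off rack and ring.
- flask_bulb (a point): Centre of the larger round flask's bulb, 77 mm from its mouth along its z axis.
- small_flask: Bystander: small round clear glass flask, bulb 40 mm in diameter, 72 mm long, mouth down in a bore of the rack. Origin at its mouth, z towards the bulb.
- cone_flask: Bystander: conical clear glass flask, widest 58 mm at its flat base, 102 mm long, mouth down in a bore of the rack with its flat base up, 49 mm above the rack's top face. Origin at its mouth, z towards the base.
- vial: Bystander: capped glass vial, 24 mm across, 40 mm high, standing on the station's base plate. Origin under its centre.
- beaker: Bystander: open glass beaker, 72 mm across, 95 mm high, standing on the bench beyond the station. Origin under its centre.
- dishes: Bystander: stack of three round dishes, 92 mm across, 45 mm high, standing on the bench beyond the rack. Origin under its centre.
- bottle: Bystander: white plastic bottle, 66 mm across, 150 mm high, standing on the bench beyond the rack. Origin under its centre.
- jar: Bystander: capped glass jar, 64 mm across, 75 mm high, standing on the bench beyond the station. Origin under its centre.
Mind the look-alikes: they are no part of the job. What is shaped like the flask but brown, pink or turquoise is not meant.

How it is judged (in metres and radians):
On the way, in this order (a step that is already met when the one before it is completed fails the run):
1. the gate plate is pulled fully up (at least 39 of its 45 mm) (value of joint gate above 0.039 m), for 0.2 s.
2. the larger round flask is taken out of the rack, its neck clear of the plate (height (world z) of flask above 0.09 m and contact force between the fingers and flask above 1 N), for 0.1 s.
3. the flask sits mouth down in the ring and has pressed it at least 12.5 of 16 mm down (value of joint ring above 0.0125 m and horizontal distance between flask_bulb and ring_seat below 0.006 m), for 0.3 s.
At the end, for the whole second after the job is handed in: The fingers still hold the larger round flask mouth down in the ring, upright within 0.15 rad and within 6 mm of its axis; the flask alone, not the fingers, presses the ring at least 12.5 of its 16 mm down (over 5 N), at rest; the gate is at least 39 of 45 mm open (all of step 3 and value of joint gate above 0.039 m and z of flask_bulb in the frame of ring_seat between 0.018 and 0.03 m and angle between flask's own z axis and vertical below 0.15 rad and contact force between flask and station above 5 N and contact force between the fingers and flask above 3 N and contact force between the fingers and station below 1 N and linear speed of flask below 0.02 m/s); the arm keeps its last pose, push and grip.
It fails at once if another flask or container is displaced by more than 40 mm (distance of any of small_flask, cone_flask, vial, beaker, dishes, bottle, jar from where it was at the start of the episode above 0.04 m).
It also fails if it takes over 48 s, if anything falls off the work surface, if the arm or the gripper's body presses on something with over 40 N, if the wrist force passes 120 N, or if a joint passes its speed limit or range.

ROBOT

A 6-joint arm with a two-finger parallel gripper is mounted at the origin on the work surface. World frame = base frame: x ahead of the robot, y to its left, z up, the work surface at z = 0. Lengths are in mm, angles in rad, forces in N, time in s.
With the tool pointing down it reaches from about 325 to 900 mm from the base axis. Payload 6.1 kg.
Tool frame: the origin (TCP) lies between the finger pads, 19 mm behind the fingertips; this is the grasp point; z points along the fingers, y is the line along which they close (so a half turn about z gives the same grasp; the last joint's range is limited). The gripper opens to 85 mm and grips with 20 to 120 N. Pads are 22 mm wide; open, the fingers measure 114 mm over their backs; the gripper's body (76 mm by 85 mm) begins 54 mm behind the grasp point. The pads swing forward as they close: fully open they stand 13 mm farther back than shut.
Start: joints at [1.168, 0.22, 1.526, -0, 1.395, -0.126], TCP at [170.798, 601.202, 250] pointing down, gripper open.
Joint ranges: [-2.98, 2.98], [-0.91, 2.08], [0.09, 2.57], [-1.24, 4.39], [0.2, 2.65], [-2.68, 2.68]. Speed limits (rad/s): [2.57, 2.57, 3.01, 3.14, 3.14, 3.14].

INTERFACE

Orientations are given as a rotation vector (axis times angle).
In Python, from plant import monitor, viewer, order gives the robot as it stands. The module is installed in compiled form; this text tells all that it offers.
- The arm moves only by the tool arm_command, never from a script. Its argument "deltas" is a list that holds one entry, the list of rows, each a list of 7 numbers: the shift along the tool's x, y, z in units of 25 mm (1.0 is 25 mm), then the turn, a rotation vector about the tool's x, y, z in degrees, then the gripper command: -1 is shut, 1 is fully open, values between are in proportion. In form: [[[x, y, z, wx, wy, wz, jaw], ...]]. A call has 1 to 8 rows; each row shifts and turns the commanded pose from where the row before left it, along the tool's axes as they then stand; what a row does not reach is not made up. A row lasts 1/12 s, in which the tool goes at most 41.7 mm and 7.16 degrees, less where a joint would pass 70% of its speed; a pose out of reach is approached as far as the arm can. A call is refused whole if a number of a shift passes 1 or a number of a turn 7.16, either way. A call with a gripper value outside its range is refused whole. The fingers move at their own pace and stop on an object; the grip force is fixed at half the most. Time passes only in rows, so rows that do not move let the fingers close. It gives the time, the measured TCP pose, the force, the opening and the grip force at its end, in the units of the state.
- monitor.get_state(): the state, without advancing time (a new reading comes with each control period).
- viewer.capture(name): name is "scene" or "side" or "wrist"; returns a dict with "img" (384x512x3 uint8, red, green, blue), "z_map" (384x512 float32, mm along the optical axis (not along the pixel's ray), 0 where there is no reading), "mtx" (3x3 intrinsics, pixels), "k1" (the pictures are not rectified: a ray, as slopes to the right and down, at radius r is drawn at 1 + k1 r^2 times it, then the intrinsics apply), "rvec" (rotation vector, rad) and "tvec" (3), from world to camera coordinates, as OpenCV has them; the wrist camera has in their place "tool_from_camera" (4x4, takes a point from camera to tool coordinates, whose origin is the TCP and whose axes are the flange's). Camera axes: x right, y down, z forward; pixel columns grow to the right and rows downward; lengths in mm; the calibration is good to about 2 mm. A picture is of the moment at which its call begins: read the wrist's pose just before it.
- order.job_done(): hands the job in; it is judged then, once.
The state is a dict: "time_s": time; "qpos": joint angles; "joint_velocities": joint speeds; "joint_torque": joint torques, N m; "tcp_pos": TCP position; "ee_rot": TCP orientation; "force": force on the tool from outside, world axes, zero at the start; "moment": the same for the moment, N m; "finger_gap": finger opening in mm; "grip_force": force on a finger pad.
Only numpy, scipy, OpenCV 4.12 (cv2) and the standard library are available. Lean on these libraries where they do the work, as an engineer would, in place of code of your own. Each camera call takes 0.05 s, during which the arm holds its last target. There are 200 camera calls.

## Working session

There is one attempt and no reset: what is moved stays moved. The work goes in short steps, Python scripts to look and compute and a tool call to move; the robot and the scene stay as the last step left them, time stands still between calls to the robot, and variables do not carry over. Pictures are saved under pics/ and viewed, at most 10 in all, crops included, and the job is handed in when it is done.

Besides the shell and the picture viewer there is one more tool, called after "Call:" as name(argument=value, ...) on one line, values as JSON. arm_command: Moves the arm, as the interface text tells. Its arguments: {"type":"object","properties":{"deltas":{"type":"array"}},"required":["deltas"]}

```bash
mkdir -p pics
cat > h.py <<'E'
import numpy as np, cv2
from plant import monitor, viewer, order
from scipy.spatial.transform import Rotation as R
def cap(n):
    s=monitor.get_state(); c=viewer.capture(n); c['s']=s
    if 'rvec' in c:
        Rm=cv2.Rodrigues(np.array(c['rvec'],float))[0]; c['R']=Rm.T; c['o']=-Rm.T@np.array(c['tvec'],float).ravel()
    else:
        T=np.array(c['tool_from_camera'],float); Rt=R.from_rotvec(s['ee_rot']).as_matrix()
        c['R']=Rt@T[:3,:3]; c['o']=Rt@T[:3,3]+np.array(s['tcp_pos'],float)
    return c
def slopes(c,uv):
    uv=np.array(uv,float).reshape(-1,2); K=np.array(c['mtx'])
    d=(uv-K[[0,1],2])/K[[0,1],[0,1]]; s=d.copy()
    for _ in range(20): s=d/(1+c['k1']*(s**2).sum(1,keepdims=True))
    return np.c_[s,np.ones(len(s))]
def plane(c,uv,z):
    r=slopes(c,uv)@c['R'].T; return c['o']+r*((z-c['o'][2])/r[:,2])[:,None]
def cloud(c):
    h,w=c['z_map'].shape; g=np.stack(np.meshgrid(np.arange(w),np.arange(h)),-1).reshape(-1,2)
    p=(slopes(c,g)*c['z_map'].reshape(-1,1))@c['R'].T+c['o']; p[c['z_map'].ravel()==0]=np.nan
    return p.reshape(h,w,3)
def proj(c,P):
    q=(np.array(P,float).reshape(-1,3)-c['o'])@c['R']; s=q[:,:2]/q[:,2:]
    s=s*(1+c['k1']*(s**2).sum(1,keepdims=True)); K=np.array(c['mtx']); return s*K[[0,1],[0,1]]+K[[0,1],2]
def save(n,img,f=1): cv2.imwrite('pics/'+n+'.png',cv2.resize(img[:,:,::-1],None,fx=f,fy=f,interpolation=cv2.INTER_CUBIC))
E
python3 - <<'E'
from h import *
for n in('scene','side','wrist'):
    c=cap(n); save(n,c['img'],1.5 if n!='wrist' else 1); np.save(n+'.npy',c,allow_pickle=True)
    print(n,c['o'].round(),c['R'][:,2].round(2),c['k1'],np.array(c['mtx'])[0,0])
print(c['s'])
E
```

```text
scene [1054.  282.  785.] [-0.51 -0.41 -0.76] 0.02319639364526746 374.9863037092879
side [ 414. -701.  756.] [ 0.2   0.67 -0.72] -0.01016484894912491 387.2101854558409
wrist [ 98. 620. 374.] [ 0.28 -0.08 -0.96] -0.027828495008409615 296.0373238156363
{'time_s': 0.1, 'qpos': array([ 1.16788598e+00,  2.21151722e-01,  1.52749839e+00,  4.94048571e-06,
        1.39470101e+00, -1.26125959e-01]), 'joint_velocities': array([ 0.00016223, -0.00221464, -0.00343418,  0.00021131,  0.00127342,
        0.00076367]), 'joint_torque': array([ 6.95609015e-04, -4.98240674e+01, -3.90551805e+01, -1.55220637e-04,
        5.64594608e-03,  6.46137028e-05]), 'tcp_pos': array([170.60529697, 600.73200992, 249.00495443]), 'ee_rot': array([-4.33322539e-01, -3.11109482e+00,  2.66372693e-03]), 'force': array([0.27147335, 0.49993858, 0.19897209]), 'moment': array([ 0.02492072,  0.04422794, -0.03610302]), 'grip_force': 0.0, 'finger_gap': 85.24582036625792}
```

View pics/scene.png

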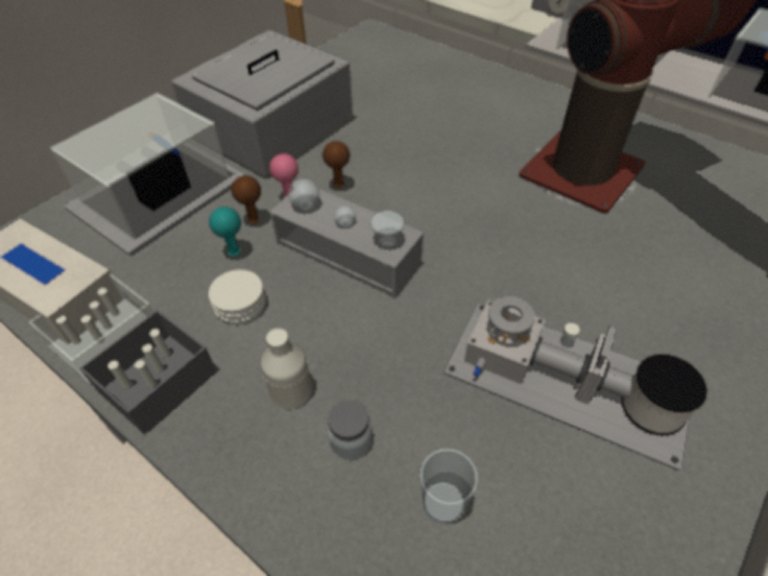

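View pics/side.png

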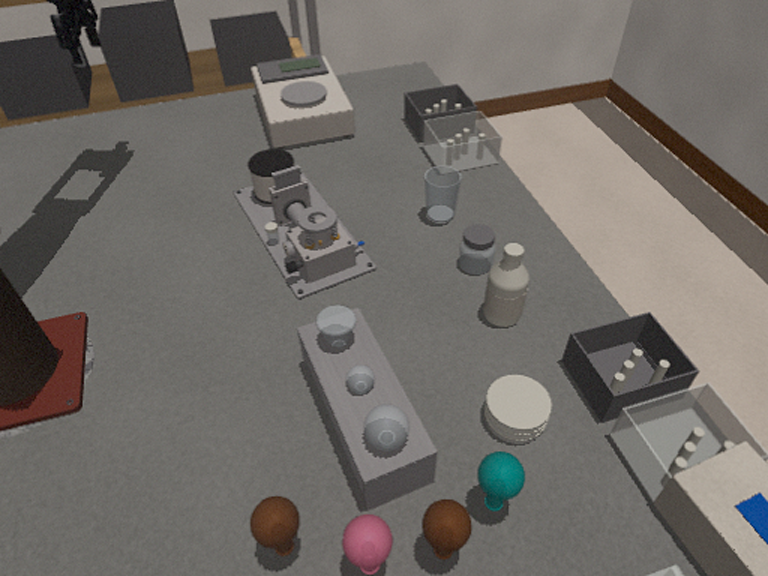

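Scene view: ring at (513,307), gate at (602,350), filter at (664,390). The rack holds the large flask at (303,195), the small one at (344,216) and the cone at (387,228). In the side view the same items are: large flask (386,428), small (360,380), cone (336,325), ring (318,220), gate (288,178).
What could be taken for the target (side view): brown (274,522) and (446,525), pink (367,542), turquoise (501,475), small clear (360,380), conical (336,325). I choose the clear, large, spherical one at (386,428).

Run:
```python
from h import *
for n in('scene','side'):
    c=np.load(n+'.npy',allow_pickle=True).item(); p=cloud(c)
    f=lambda u,v,z:plane(c,[u/1.5,v/1.5],z)[0].round(0)
    px=dict(scene=dict(ring=(513,307),bulb=(303,195)),side=dict(ring=(318,220),bulb=(386,428)))[n]
    print(n,'ring',f(*px['ring'],108),'bulb',f(*px['bulb'],109+8))
    # rack top from depth
    z=p[:,:,2]
    u,v=(344,232) if n=='scene' else (360,400)
    reg=np.zeros(z.shape,bool)
    b=[150/1,110,290,200] if n=='scene' else [190,200,300,335]
    b=list(map(int,b)); reg[b[1]:b[3],b[0]:b[2]]=1
    m=reg&(abs(z-85)<6)
    q=p[m][:,:2].astype(np.float32); r=cv2.minAreaRect(q); print('rack',r,m.sum(),np.nanmedian(z[m]),cv2.boxPoints(r).round(0).tolist())
    # block/ring/lid heights
    b=[300,190,480,310] if n=='scene' else [155,95,255,200]
    reg[:]=0; reg[b[1]:b[3],b[0]:b[2]]=1
    for lo,hi in((4,12),(57,67),(103,113),(114,170)):
        m=reg&(z>lo)&(z<hi); q=p[m][:,:2].astype(np.float32); r=cv2.minAreaRect(q)
        print(lo,hi,m.sum(),np.median(p[m],0).round(0),[np.round(x,1) for x in r])
    m=reg&(z>114); print(np.percentile(z[m],[50,90,99]))
    i=np.argwhere(reg&(z>100)); ii=cv2.connectedComponentsWithStats((reg&(z>100)).astype(np.uint8))
    for s,ce in zip(ii[2][1:],ii[3][1:]):
        if s[4]>5: print(s,ce)
    if n=='side': save('crop',c['img'][190:340,180:300],4)
```

```text
scene ring [514. 102. 108.] bulb [ 527. -326.  117.]
rack ((551.4798583984375, -290.0815734863281), (368.0358581542969, 215.95033264160156), 88.83891296386719) 2084 84.81870174695484 [[440.0, -472.0], [656.0, -476.0], [663.0, -108.0], [447.0, -104.0]]
4 12 4130 [541. 231.   8.] [array([456.9, 233.5]), array([337.4, 473.2]), np.float64(37.6)]
57 67 1338 [525. 140.  62.] [array([543.9, 173.2]), array([259.1, 356.5]), np.float64(50.3)]
103 113 515 [527. 107. 108.] [array([537.2, 157.3]), array([172.8,  69.9]), np.float64(77.4)]
114 170 116 [502. 242. 124.] [array([498.3, 242.1]), array([57.1, 10.1]), np.float64(11.5)]
[124.21005352 126.16982515 127.28788061]
[325 198  32  25 531] [340.69679849 209.99435028]
[399 218  12  26 127] [404.37795276 229.27559055]
side ring [526.  97. 108.] bulb [ 517. -338.  117.]
rack ((463.1666259765625, -247.1742401123047), (192.71328735351562, 273.1782531738281), 5.594881534576416) 3955 85.55907691883078 [[354.0, -121.0], [381.0, -393.0], [572.0, -374.0], [546.0, -102.0]]
4 12 1623 [470. 166.   9.] [array([519.7, 272.9]), array([510.5, 327.2]), np.float64(72.6)]
57 67 732 [505.  98.  63.] [array([499.2, 198.9]), array([107.6, 291.2]), np.float64(11.8)]
103 113 370 [519. 109. 109.] [array([513.3, 158.3]), array([ 68.1, 177.6]), np.float64(11.8)]
114 170 89 [496. 241. 123.] [array([495.9, 241.9]), array([54.4, 12.2]), np.float64(12.5)]
[123.3036746  126.16631998 127.32344689]
[181 110  19  14 159] [190.27044025 116.25786164]
[198 137  26  18 332] [210.62349398 145.71084337]
```

View pics/crop.png

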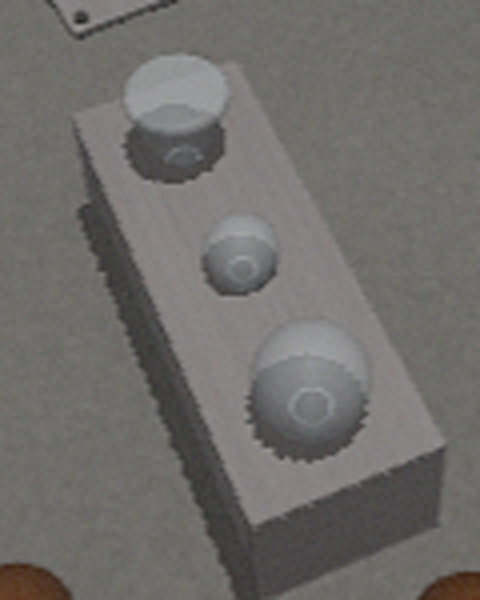

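Crop: the target is the clear sphere at (312,390), the small one is at (240,255), and the cone is at (177,110). Rack corners: (75,118), (235,65), (445,443), (255,525).

Run:
```python
from h import *
for n in('scene','side'):
    c=np.load(n+'.npy',allow_pickle=True).item(); p=cloud(c); z=p[:,:,2]
    s={'scene':(slice(190,230),slice(320,362)),'side':(slice(130,160),slice(192,228))}[n]
    q=p[s].reshape(-1,3); q=q[abs(q[:,2]-108)<5][:,:2]
    k=q[np.hypot(*(q-np.array([525,104])).T)<40].astype(np.float32); print('ring',n,cv2.minEnclosingCircle(k),len(k),k.min(0),k.max(0))
c=np.load('side.npy',allow_pickle=True).item()
cr=plane(c,np.array([(75,118),(235,65),(445,443),(255,525)])/4+[180,190],85); print(cr.round(0))
m=cr.mean(0); a=(cr[2]+cr[3]-cr[0]-cr[1])/2; print('rack',m,np.linalg.norm(a),np.linalg.norm(cr[1]-cr[0]),'bulb exp',m+a/np.linalg.norm(a)*90)
print('bulb sight',plane(c,np.array((311,388))/4+[180,190],109))
c=np.load('scene.npy',allow_pickle=True).item(); print('bulb sight scene',plane(c,np.array((303,195))/1.5,109), 'proj',proj(c,m+a/np.linalg.norm(a)*90+[0,0,24])*1.5)
s=monitor.get_state(); print(R.from_rotvec(s['ee_rot']).as_matrix().round(3))
```

```text
ring scene ((526.1921997070312, 105.37567901611328), 35.94807052612305) 507 [491.62955  71.78555] [561.2054  140.57857]
ring side ((522.71044921875, 106.57308959960938), 36.388458251953125) 319 [490.07867  70.62691] [558.64386 140.43478]
[[ 445. -119.   85.]
 [ 542. -108.   85.]
 [ 573. -371.   85.]
 [ 476. -383.   85.]]
rack [ 509.22864147 -245.35630064   85.        ] 265.7960880487537 97.54405826227963 bulb exp [ 519.77672828 -334.73604032   85.        ]
bulb sight [[ 517.68361134 -337.36600732  109.        ]]
bulb sight scene [[ 520.82444217 -333.71090702  109.        ]] proj [[302.98777424 194.48104564]]
[[-0.962  0.273 -0.001]
 [ 0.273  0.962 -0.001]
 [ 0.    -0.001 -1.   ]]
```

Call:
arm_command(deltas=[[[0,0,0,0,0,-7,0],[0,0,0,0,0,-7,0],[0,0,0,0,0,-7,0],[0,0,0,0,0,-7,0],[-0.575,-0.985,0,0,0,0,0],[-0.575,-0.985,0,0,0,0,0],[-0.575,-0.985,0,0,0,0,0],[-0.575,-0.985,0,0,0,0,0]]])

```text
time_s: 0.82
tcp_pos: [248.0, 515.9, 249.5]
ee_rot: [0.333, -3.123, 0.001]
force: [-0.1, 0.4, -0.0]
finger_gap: 42.6
grip_force: 0.0
```

Call:
arm_command(deltas=[[[-0.575,-0.985,0,0,0,0,0],[-0.575,-0.985,0,0,0,0,0],[-0.575,-0.985,0,0,0,0,0],[-0.575,-0.985,0,0,0,0,0],[-0.575,-0.985,0,0,0,0,0],[-0.575,-0.985,0,0,0,0,0],[-0.575,-0.985,0,0,0,0,0],[-0.575,-0.985,0,0,0,0,0]]])

```text
time_s: 1.48
tcp_pos: [402.2, 347.3, 249.8]
ee_rot: [0.332, -3.124, 0.0]
force: [0.9, 1.1, -0.5]
finger_gap: 42.6
grip_force: 0.0
```

Call:
arm_command(deltas=[[[-0.575,-0.985,0,0,0,0,0],[-0.575,-0.985,0,0,0,0,0],[-0.575,-0.985,0,0,0,0,0],[-0.575,-0.985,0,0,0,0,0],[-0.575,-0.985,0,0,0,0,0],[0,0,0.6,0,0,0,0],[0,0,0.6,0,0,0,0],[0,0,0,0,0,0,0]]])

```text
time_s: 2.15
tcp_pos: [496.2, 242.0, 216.4]
ee_rot: [0.329, -3.118, 0.002]
force: [-0.7, -0.3, -0.8]
finger_gap: 42.8
grip_force: 0.0
```

Run:
```python
from h import *
c=cap('wrist'); s=c['s']; print(s['tcp_pos'],R.from_rotvec(s['ee_rot']).as_matrix().round(3),s['finger_gap'],s['time_s'])
save('w1',c['img'],1.25)
p=cloud(c); z=p[:,:,2]
for lo,hi in((103,113),(117,134)):
    m=(z>lo)&(z<hi)&(np.hypot(p[:,:,0]-(496 if lo>110 else 525),p[:,:,1]-(242 if lo>110 else 105))<45); q=p[m].astype(np.float32)
    if len(q): print(lo,len(q),np.median(q,0),np.percentile(q[:,2],[10,90]),cv2.minAreaRect(q[:,:2]))
print(proj(c,[[497,242,126],[525,106,108]])*1.25)
```

```text
[496.21269079 242.02613766 216.40467358] [[-0.978 -0.209 -0.006]
 [-0.209  0.978 -0.002]
 [ 0.006 -0.001 -1.   ]] 42.79962928749064 2.15Traceback (most recent call last):
  File "<stdin>", line 7, in <module>
cv2.error: OpenCV(4.12.0) /io/opencv/modules/imgproc/src/convhull.cpp:143: error: (-215:Assertion failed) total >= 0 && (depth == CV_32F || depth == CV_32S) in function 'convexHull'
```

View pics/w1.png

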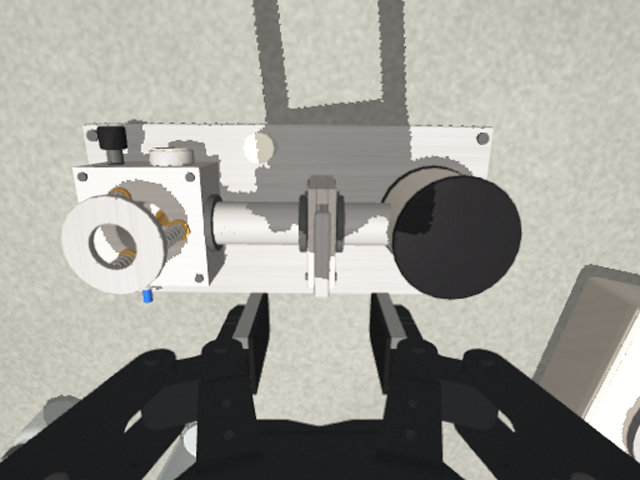

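The wrist view shows the lip upright at about (322,240), between the pads (centre about 318), and the ring at (113,243). The yaw is aligned.

Run:
```python
from h import *
c=cap('wrist'); p=cloud(c); z=p[:,:,2]
for lo,hi,x,y,r in((103,113,525,106,42),(117,134,497,242,40)):
    m=(z>lo)&(z<hi)&(np.hypot(p[:,:,0]-x,p[:,:,1]-y)<r); q=p[m]; a=np.ascontiguousarray(q[:,:2],np.float32)
    print(lo,len(q),np.median(q,0),np.percentile(q[:,2],[10,90]),cv2.minAreaRect(a),cv2.minEnclosingCircle(a))
print(proj(c,[[497,242,126],[525,106,108]])*1.25)
```

```text
103 4218 [522.60176166 106.34417469 108.7285054 ] [107.43923464 109.62792591] ((525.0291137695312, 105.99373626708984), (68.6752700805664, 68.65226745605469), 20.463001251220703) ((524.816650390625, 105.40736389160156), 35.17418670654297)
117 862 [494.05027451 242.39690758 125.34749788] [124.268509   126.18694281] ((496.3622741699219, 242.99713134765625), (55.083213806152344, 9.526030540466309), 11.907380104064941) ((496.4266052246094, 242.5745391845703), 27.570831298828125)
[[319.55401735 255.09155472]
 [113.13449266 244.52654312]]
```

Call:
arm_command(deltas=[[[0,0.03,0.8,0,0,0,0],[0,0,0.8,0,0,0,0],[0,0,0.8,0,0,0,0],[0,0,0.8,0,0,0,0],[0,0,0.4,0,0,0,0],[0,0,0.2,0,0,0,0],[0,0,0,0,0,0,0],[0,0,0,0,0,0,-1]]])

```text
time_s: 2.92
tcp_pos: [498.2, 244.5, 126.2]
ee_rot: [-0.333, 3.122, 0.001]
force: [-0.1, 0.2, -0.5]
finger_gap: 31.8
grip_force: 0.0
```

Call:
arm_command(deltas=[[[0,0,0,0,0,0,-1],[0,0,0,0,0,0,-1],[0,0,0,0,0,0,-1],[0,0,0,0,0,0,-1],[0,0,0,0,0,0,-1]]])

```text
time_s: 3.33
tcp_pos: [498.7, 244.1, 126.1]
ee_rot: [-0.331, 3.121, 0.0]
force: [2.1, -1.6, 3.0]
finger_gap: 8.3
grip_force: 59.7
```

Call:
arm_command(deltas=[[[0,0,-0.3,0,0,0,-1],[0,0,-0.3,0,0,0,-1],[0,0,-0.3,0,0,0,-1],[0,0,-0.3,0,0,0,-1],[0,0,-0.3,0,0,0,-1],[0,0,-0.15,0,0,0,-1],[0,0,0,0,0,0,-1],[0,0,0,0,0,0,-1]]])

```text
time_s: 4.0
tcp_pos: [498.6, 244.1, 167.1]
ee_rot: [-0.332, 3.122, 0.0]
force: [4.3, -1.3, 3.2]
finger_gap: 8.3
grip_force: 59.6
```

Call:
arm_command(deltas=[[[0,0,-0.08,0,0,0,-1],[0,0,-0.04,0,0,0,-1],[0,0,0,0,0,0,-1],[0,0,0,0,0,0,-1]]])

```text
time_s: 4.33
tcp_pos: [498.5, 244.1, 168.2]
ee_rot: [-0.331, 3.122, 0.0]
force: [9.2, 0.0, -8.2]
finger_gap: 8.2
grip_force: 59.8
```

Run:
```python
from h import *
c=cap('side'); save('s2',c['img'][60:200,120:300],4)
p=cloud(c); z=p[:,:,2]; print(c['s']['tcp_pos'],c['s']['force'])
c=cap('scene'); save('s3',c['img'][150:330,280:500],3)
```

```text
[498.47558165 244.06597293 168.1643914 ] [ 9.1765223   0.02864377 -8.15439718]
```

View pics/s3.png

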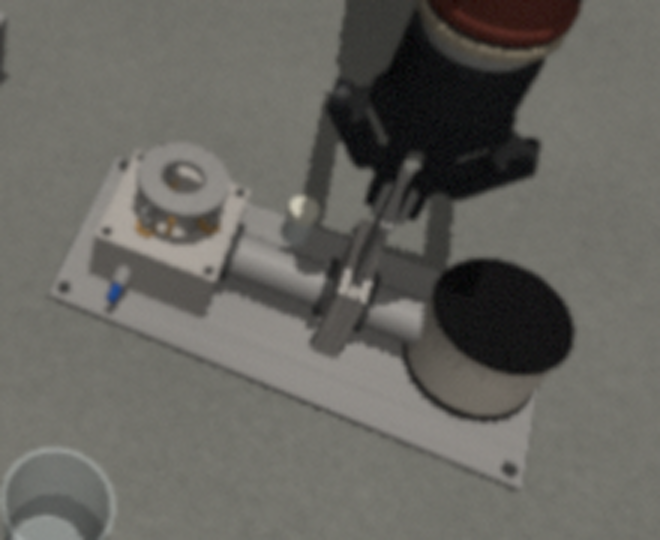

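The gate moved up 42 mm and is now against its stop: the last nudge gave -8 N. I'll release it and go over to the flask.

Call:
arm_command(deltas=[[[0,0,0.06,0,0,0,0],[0,0,0,0,0,0,0],[0,0,0,0,0,0,0],[0,0,0,0,0,0,0],[0,0,-0.9,0,0,0,0],[0,0,-0.9,0,0,0,0],[0,0,-0.9,0,0,0,0],[0,0,0,0,0,5.5,0]]])

```text
time_s: 5.1
tcp_pos: [499.7, 245.1, 240.8]
ee_rot: [-0.183, 3.129, 0.003]
force: [1.2, 0.2, 0.2]
finger_gap: 43.0
grip_force: 0.0
```

Run:
```python
from h import *
c=cap('wrist'); p=cloud(c); z=p[:,:,2]; print(c['s']['tcp_pos'],c['s']['finger_gap'])
m=(z>120)&(z<200)&(np.hypot(p[:,:,0]-497,p[:,:,1]-243)<40); q=p[m]
print(len(q),np.median(q,0),np.percentile(q[:,2],[10,50,90]))
```

```text
[499.74187687 245.05350336 240.79599221] 43.00948139018055
1080 [493.04734939 242.23008103 166.48883198] [165.04181796 166.48883198 167.38749211]
```

The lip top is at 166.5 mm, which means fully open.

Call:
arm_command(deltas=[[[0.075,-0.963,0,0,0,0,0.7],[0.075,-0.963,0,0,0,0,0.7],[0.075,-0.963,0,0,0,0,0.7],[0.075,-0.963,0,0,0,0,0.7],[0.075,-0.963,0,0,0,0,0.7],[0.075,-0.963,0,0,0,0,0.7],[0.075,-0.963,0,0,0,0,0.7],[0.075,-0.963,0,0,0,0,0.7]]])

```text
time_s: 5.82
tcp_pos: [504.2, 50.1, 234.5]
ee_rot: [0.185, -3.135, -0.001]
force: [1.0, 0.8, -0.7]
finger_gap: 72.3
grip_force: 0.0
```

Call:
arm_command(deltas=[[[0.075,-0.963,0,0,0,0,0.7],[0.075,-0.963,0,0,0,0,0.7],[0.075,-0.963,0,0,0,0,0.7],[0.075,-0.963,0,0,0,0,0.7],[0.075,-0.963,0,0,0,0,0.7],[0.075,-0.963,0,0,0,0,0.7],[0.075,-0.963,0,0,0,0,0.7],[0.075,-0.963,0,0,0,0,0.7]]])

```text
time_s: 6.48
tcp_pos: [511.7, -142.8, 234.5]
ee_rot: [0.185, -3.135, -0.002]
force: [0.4, -0.5, 0.1]
finger_gap: 72.6
grip_force: 0.0
```

Call:
arm_command(deltas=[[[0.075,-0.963,0,0,0,0,0.7],[0.075,-0.963,0,0,0,0,0.7],[0.075,-0.963,0,0,0,0,0.7],[0.075,-0.963,0,0,0,0,0.7],[0.075,-0.963,0,0,0,0,0.7],[0.075,-0.963,0,0,0,0,0.7],[0.075,-0.963,0,0,0,0,0.7],[0,0,0,0,0,0,0.7]]])

```text
time_s: 7.15
tcp_pos: [518.0, -314.4, 234.3]
ee_rot: [0.18, -3.135, 0.001]
force: [-0.6, 0.4, -1.1]
finger_gap: 72.6
grip_force: 0.0
```

Run:
```python
from h import *
c=cap('wrist'); s=c['s']; print(s['tcp_pos'],R.from_rotvec(s['ee_rot']).as_matrix().round(3),s['finger_gap'],s['time_s'],s['qpos'].round(2))
save('w2',c['img'],1.25)
print(proj(c,[[519,-335,109],[509,-245,85]])*1.25)
p=cloud(c);z=p[:,:,2]
m=(abs(z-85)<3)&(np.hypot(p[:,:,0]-509,p[:,:,1]+245)<170); a=np.ascontiguousarray(p[m][:,:2],np.float32); print(m.sum(),np.median(z[m]),cv2.minAreaRect(a))
```

```text
[ 517.97107742 -314.41284492  234.31117653] [[-0.993 -0.114 -0.001]
 [-0.114  0.993 -0.001]
 [ 0.001 -0.001 -1.   ]] 72.59787046107608 7.15 [-0.67  0.19  1.6  -0.    1.36 -2.36]
[[291.50266968 236.52729479]
 [411.53398039 228.06094403]]
20054 85.79300247559775 ((507.7300720214844, -243.61062622070312), (100.57318878173828, 270.9599609375), 6.482041358947754)
```

View pics/w2.png

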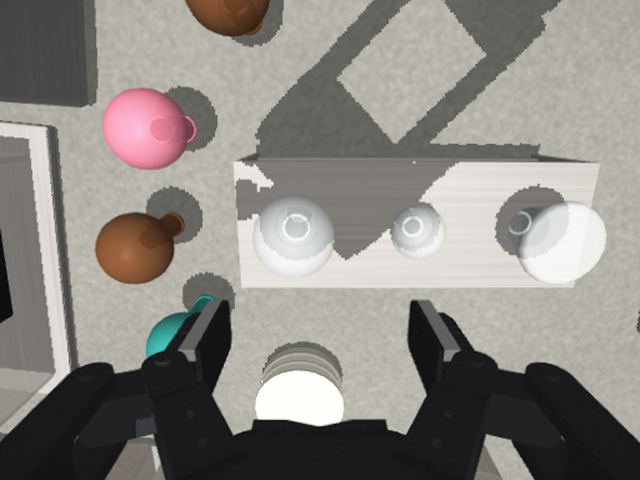

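The bulb is at (293,237), as predicted, with the small flask at (417,232) clear of the fingers. The rack fit is 100.6 x 271 mm, which agrees with the given size.

Call:
arm_command(deltas=[[[0.08,-0.78,0,0,0,0,0.7],[0,0,0.9,0,0,0,0.7],[0,0,0.9,0,0,0,0.7],[0,0,0.9,0,0,0,0.7],[0,0,0.9,0,0,0,0.7],[0,0,0.7,0,0,0,0.7],[0,0,0.4,0,0,0,0.7],[0,0,0,0,0,0,0.7]]])

```text
time_s: 7.87
tcp_pos: [517.4, -328.1, 114.4]
ee_rot: [0.184, -3.132, -0.007]
force: [-0.4, 1.0, -0.6]
finger_gap: 72.7
grip_force: 0.0
```

Call:
arm_command(deltas=[[[0,-0.2,0.04,0,0,0,0.7],[0,0,0,0,0,0,0.7],[0,0,0,0,0,0,0.7]]])

```text
time_s: 8.12
tcp_pos: [520.6, -336.4, 118.5]
ee_rot: [-0.182, 3.134, -0.003]
force: [-0.7, 0.8, 0.2]
finger_gap: 72.5
grip_force: 0.0
```

Call:
arm_command(deltas=[[[0,0,0,0,0,0,0.7],[0,0,0,0,0,0,0.7]]])

```text
time_s: 8.28
tcp_pos: [520.1, -335.9, 117.8]
ee_rot: [-0.182, 3.135, -0.002]
force: [-0.4, -0.6, -0.5]
finger_gap: 72.8
grip_force: 0.0
```

Call:
arm_command(deltas=[[[0.07,0.06,0.2,0,0,0,0.7],[0,0,0,0,0,0,0.7],[0,0,0,0,0,0,0.7]]])

```text
time_s: 8.53
tcp_pos: [517.2, -333.8, 111.2]
ee_rot: [0.182, -3.135, -0.001]
force: [-0.5, 0.3, -0.2]
finger_gap: 72.3
grip_force: 0.0
```

Call:
arm_command(deltas=[[[0,0,0,0,0,0,-1],[0,0,0,0,0,0,-1],[0,0,0,0,0,0,-1],[0,0,0,0,0,0,-1],[0,0,0,0,0,0,-1],[0,0,0,0,0,0,-1]]])

```text
time_s: 9.03
tcp_pos: [517.7, -333.1, 112.5]
ee_rot: [0.183, -3.136, -0.003]
force: [-3.0, 5.0, 7.4]
finger_gap: 55.5
grip_force: 62.1
```

Call:
arm_command(deltas=[[[0,0,-0.3,0,0,0,-1],[0,0,-0.7,0,0,0,-1],[0,0,-0.9,0,0,0,-1],[0,0,-0.9,0,0,0,-1],[0,0,-0.9,0,0,0,-1],[0,0,-0.9,0,0,0,-1],[0,0,-0.7,0,0,0,-1],[0,0,0,0,0,0,-1]]])

```text
time_s: 9.7
tcp_pos: [519.6, -335.9, 249.8]
ee_rot: [-0.182, 3.13, -0.01]
force: [1.2, -1.2, 0.3]
finger_gap: 55.4
grip_force: 63.5
```

Run:
```python
from h import *
c=cap('wrist'); s=c['s']; print(s['tcp_pos'],R.from_rotvec(s['ee_rot']).as_matrix().round(3),s['finger_gap'],s['time_s'],s['force'])
save('w3',c['img'],1.25)
print(proj(c,[np.array(s['tcp_pos'])+[0,0,-3],np.array(s['tcp_pos'])+[0,0,-80]])*1.25)
```

```text
[ 519.5930745  -335.9240371   249.80866153] [[-0.993 -0.116  0.007]
 [-0.116  0.993 -0.006]
 [-0.006 -0.006 -1.   ]] 55.38063016962602 9.7 [ 1.22310456 -1.23024617  0.32109084]
[[321.82720659 329.10148875]
 [321.72371625 259.76657998]]
```

View pics/w3.png

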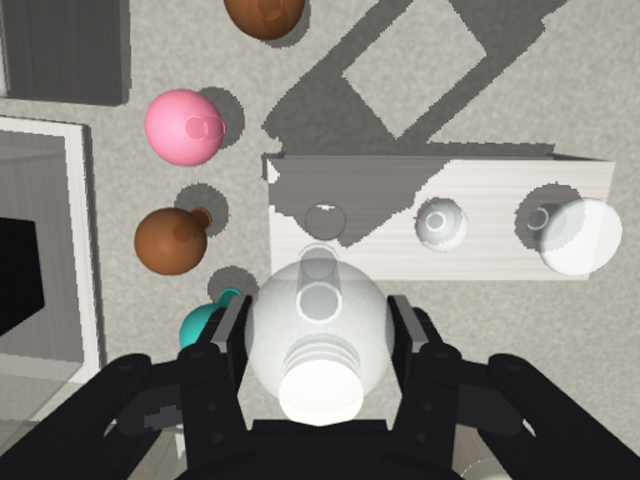

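The flask is held upright: bulb at (319,333), mouth at (320,258), as predicted. The other glassware has not moved.

Call:
arm_command(deltas=[[[-0.12,0.5,0,0,0,0,-1],[-0.12,0.95,0,0,0,0,-1],[-0.12,0.95,0,0,0,0,-1],[-0.12,0.95,0,0,0,0,-1],[-0.12,0.95,0,0,0,0,-1],[-0.12,0.95,0,0,0,0,-1],[-0.12,0.95,0,0,0,0,-1],[-0.12,0.95,0,0,0,0,-1]]])

```text
time_s: 10.42
tcp_pos: [519.5, -151.4, 241.7]
ee_rot: [0.182, -3.133, -0.003]
force: [-0.3, 0.2, 0.3]
finger_gap: 55.4
grip_force: 63.5
```

Call:
arm_command(deltas=[[[-0.12,0.95,0,0,0,0,-1],[-0.12,0.95,0,0,0,0,-1],[-0.12,0.95,0,0,0,0,-1],[-0.12,0.95,0,0,0,0,-1],[-0.12,0.95,0,0,0,0,-1],[-0.12,0.95,0,0,0,0,-1],[-0.12,0.95,0,0,0,0,-1],[-0.12,0.95,0,0,0,0,-1]]])

```text
time_s: 11.08
tcp_pos: [521.0, 39.7, 241.8]
ee_rot: [0.182, -3.132, -0.001]
force: [0.4, 0.2, -0.1]
finger_gap: 55.4
grip_force: 63.5
```

Call:
arm_command(deltas=[[[-0.12,0.95,0,0,0,0,-1],[-0.12,0.95,0,0,0,0,-1],[-0.12,0.7,0,0,0,0,-1],[0,0.1,0,0,0,0,-1],[0,0,0,0,0,0,-1],[0,0,0,0,0,0,-1],[0,0,0,0,0,0,-1],[0,0,0,0,0,0,-1]]])

```text
time_s: 11.75
tcp_pos: [523.7, 104.8, 243.9]
ee_rot: [0.18, -3.136, 0.0]
force: [0.1, -0.3, -0.4]
finger_gap: 55.5
grip_force: 63.6
```

Run:
```python
from h import *
c=cap('wrist'); s=c['s']; print(s['tcp_pos'],R.from_rotvec(s['ee_rot']).as_matrix().round(3),s['finger_gap'],s['time_s'],s['force'])
save('w4',c['img'],1.25)
print(proj(c,[[525,105.7,108],np.array(s['tcp_pos'])+[0,0,-80]])*1.25)
p=cloud(c);z=p[:,:,2]
m=(abs(z-108)<5)&(np.hypot(p[:,:,0]-525,p[:,:,1]-106)<42); q=p[m]; a=np.ascontiguousarray(q[:,:2],np.float32)
print(len(q),cv2.minEnclosingCircle(a))
```

```text
[523.73797891 104.79682036 243.86285419] [[-0.993 -0.114 -0.001]
 [-0.114  0.993 -0.   ]
 [ 0.001 -0.    -1.   ]] 55.46281466310438 11.75 [ 0.11370337 -0.29267492 -0.40448307]
[[321.53456587 235.82147372]
 [320.86259443 260.58912265]]
2657 ((524.7537231445312, 105.70040893554688), 34.9421272277832)
```

View pics/w4.png

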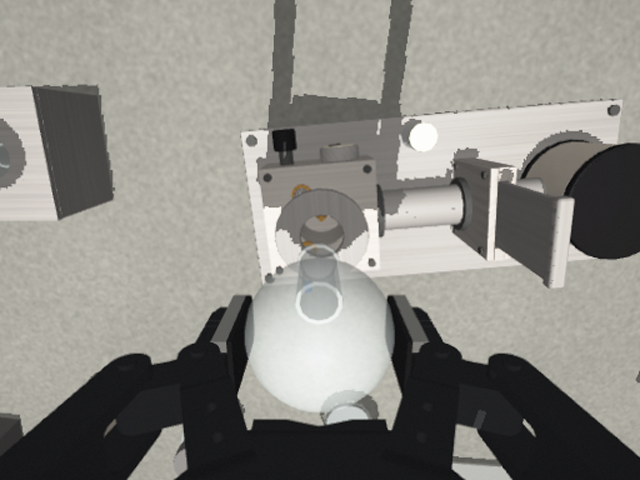

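The ring at (322,236) lines up with the mouth at (320,258), and the gate is still up. The fitted ring centre is (524.8,105.7).

Call:
arm_command(deltas=[[[-0.05,0.03,0.5,0,0,0,-1],[0,0,0.7,0,0,0,-1],[0,0,0.6,0,0,0,-1],[0,0,0.2,0,0,0,-1],[0,0,0,0,0,0,-1],[0,0,0,0,0,0,-1],[0,0,0,0,0,0,-1]]])

```text
time_s: 12.38
tcp_pos: [525.7, 106.5, 195.1]
ee_rot: [-0.182, 3.135, -0.0]
force: [-0.0, 0.6, -0.6]
finger_gap: 55.4
grip_force: 63.6
```

Run:
```python
from h import *
c=cap('scene'); save('s5',c['img'][150:260,290:410],5); s=c['s'];print(s['tcp_pos'])
```

```text
[525.69531794 106.50951999 195.13223287]
```

View pics/s5.png

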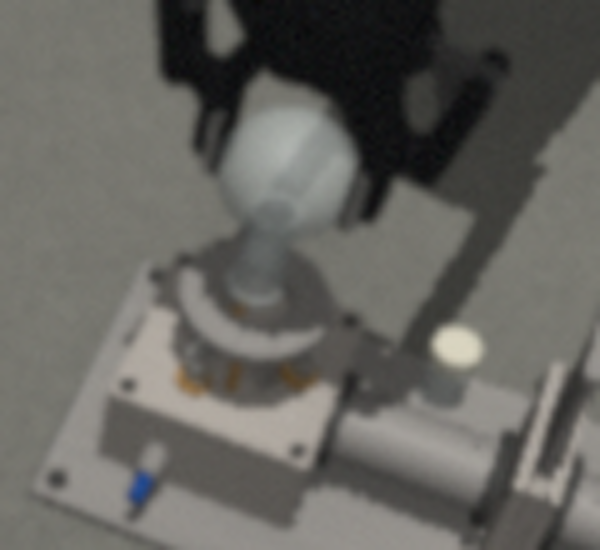

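The mouth at (258,297) is over the bore.

Call:
arm_command(deltas=[[[0.02,-0.02,0.3,0,0,0,-1],[0,0,0.4,0,0,0,-1],[0,0,0.4,0,0,0,-1],[0,0,0.4,0,0,0,-1],[0,0,0.3,0,0,0,-1],[0,0,0.2,0,0,0,-1],[0,0,0,0,0,0,-1],[0,0,0,0,0,0,-1]]])

```text
time_s: 13.1
tcp_pos: [524.4, 106.0, 143.8]
ee_rot: [0.182, -3.135, 0.0]
force: [1.3, 0.1, -1.2]
finger_gap: 55.5
grip_force: 63.6
```

Call:
arm_command(deltas=[[[0,0,0.2,0,0,0,-1],[0,0,0.2,0,0,0,-1],[0,0,0.2,0,0,0,-1],[0,0,0,0,0,0,-1],[0,0,0,0,0,0,-1]]])

```text
time_s: 13.52
tcp_pos: [525.2, 106.1, 129.9]
ee_rot: [-0.182, 3.135, 0.0]
force: [-1.1, 0.1, 5.2]
finger_gap: 55.3
grip_force: 64.1
```

Call:
arm_command(deltas=[[[0,0,0.15,0,0,0,-1],[0,0,0.15,0,0,0,-1],[0,0,0.1,0,0,0,-1],[0,0,0.04,0,0,0,-1],[0,0,0,0,0,0,-1],[0,0,0,0,0,0,-1]]])

```text
time_s: 14.02
tcp_pos: [525.4, 106.1, 119.9]
ee_rot: [-0.182, 3.135, -0.0]
force: [-3.9, -0.1, 10.5]
finger_gap: 55.4
grip_force: 64.6
```

Call:
arm_command(deltas=[[[0,0,0.08,0,0,0,-1],[0,0,0.05,0,0,0,-1],[0,0,0,0,0,0,-1],[0,0,0,0,0,0,-1]]])

```text
time_s: 14.35
tcp_pos: [525.8, 106.2, 119.1]
ee_rot: [-0.182, 3.134, -0.0]
force: [-11.5, -0.7, 26.3]
finger_gap: 55.5
grip_force: 66.3
```

Call:
arm_command(deltas=[[[0.04,0,0,0,0,0,-1],[0,0,0,0,0,0,-1],[0,0,0,0,0,0,-1],[0,0,0,0,0,0,-1]]])

```text
time_s: 14.68
tcp_pos: [525.5, 106.2, 119.1]
ee_rot: [-0.182, 3.132, -0.0]
force: [-8.3, 0.1, 23.6]
finger_gap: 55.6
grip_force: 65.9
```

Run:
```python
from h import *
c=cap('scene'); a=c['img'][150:280,290:430]; p=cloud(c); z=p[:,:,2]
d=cap('side'); b=d['img'][90:190,160:270]; s=d['s']; print(s['tcp_pos'],s['force'],s['joint_velocities'].round(3))
f=lambda i:cv2.resize(i,(400,400*i.shape[0]//i.shape[1]))[:360]
save('f',np.hstack([f(a),f(b)[:360]]) )
for e in (c,d):
    p=cloud(e); z=p[:,:,2]; r=np.hypot(p[:,:,0]-525,p[:,:,1]-105.7); m=(r<33)&(r>22)&(z>80)&(z<112); print('ring z',m.sum(),np.percentile(z[m],[10,50,90]))
    m=(z>125)&(z<180)&(np.hypot(p[:,:,0]-496,p[:,:,1]-243)<30); print('lip z',m.sum(),np.percentile(z[m],[50,95]) if m.any() else 0)
```

```text
[525.46742759 106.11617754 119.09912757] [-7.42437598 -0.09004643 23.89251937] [-0.    -0.001 -0.     0.    -0.001  0.001]
ring z 186 [ 90.47946406  92.39041825 108.5198191 ]
lip z 151 [165.37975558 167.71096507]
ring z 148 [ 89.50026504  92.56695055 103.15656347]
lip z 153 [146.35213781 167.25789594]
```

View pics/f.png

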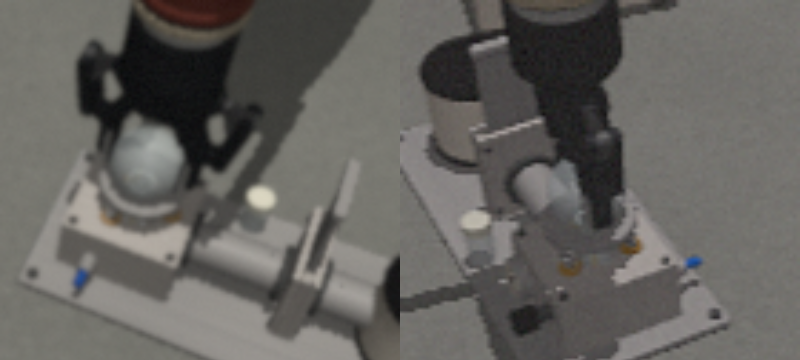

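The ring's face is at 92.4 mm, which is its lower stop. The flask (148,160 in the left half) sits in it with the fingers above the ring, and the gate lip is at 166 mm, still open. The arm is at rest, so I'm handing in.

```bash
python3 -c "
from plant import order; print(order.job_done())"
```

```text
the job is handed in; nothing more can be done
None
```

I handed the job in at about 15 s of the 48 s: the gate is fully open (lip at about 166 mm), and the larger round flask is held upright in the ring, pressed to its lower stop at about 24 N. The hand-in gave no verdict, so I can't say how it was judged.

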